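Push the cell block home into the corner of its fixture

TASK

Push the white cell block across the black plate until it sits squarely home in the corner: far face flush against the long aluminium rail, and side face flush against the short aluminium bar (not the round puck). Only push it by its sides: keep it flat on the plate, do not lift or tip it, and do not touch the fittings on its top. Leave the other loose things where they are.

Things in the scene. Friction and masses are not known exactly. Their poses are not given: they have to be found in the camera images.
- plate: Black plate fixed to the bench, 260 mm (its x) by 380 mm (its y), top 10 mm above the bench. Origin: centre of its underside, at bench height; x points roughly away from the robot, z up. On its far side is the long aluminium rail, 360 mm long in y, 16 mm thick, rising 22 mm above the plate; its flat near face lies at plate x = +90 mm.
- side_stop: The short bar: a straight aluminium bar screwed to the plate, 80 mm long (its x, square to the long rail), 16 mm thick (its y), 22 mm tall. Origin: centre of its underside, on the plate's top. It stands near the plate's left or right end, about 155 mm from its middle; at the other end is the round puck.
- puck: Round aluminium puck screwed to the plate at the end opposite to the short bar, 28 mm across, 16 mm tall; not part of the job. Origin: centre of its underside.
- cell: The cell block: loose white polymer slab, 92 mm (its x) by 100 mm (its y), 30 mm tall, 0.3 to 0.6 kg, flat plain sides, lying on the plate, turned up to 0.4 rad from it; slides at 2 to 8 N, up to 15 N as it starts. Origin: centre of its underside. Seated, its x is parallel to the plate's x: the 100 mm wide far face (+x) on the long rail, a 92 mm wide side face on the short bar.
- fittings: Delicate fittings fixed on top of the cell block: a black cap in the middle, 26 mm across, and three tan nuts, 15 mm across, all within 50 mm of the middle; the highest reaches 46 mm above the block's underside. Origin: centre of the block's top face. Not to be touched.
- vial: Bystander: small amber glass vial with black cap, standing, 26 mm across, 48 mm tall, on the bench. Origin: centre of its underside.
- collar: Bystander: loose steel ring on the plate, 28 mm across, 14 mm tall. Origin: centre of its underside.
- cap: Bystander: loose black knurled cap on the plate, 26 mm across, 20 mm tall. Origin: centre of its underside.
- driver: Bystander: screwdriver lying on the bench, 170 mm long along its x axis. Origin: on its length, underside.
- post: Bystander: steel post stub standing on the bench, 25 mm across, 50 mm tall. Origin: centre of its underside.
- clip: Bystander: crocodile clip with a red sleeve lying on the bench, 80 mm long along its x axis, 12 mm tall. Origin: on its length, underside.
- dish: Bystander: shallow glass dish on the bench, 60 mm across, 16 mm tall. Origin: centre of its underside.
Not all that is in view belongs to the job. Several things have the shape of the cell; the one meant has the colours described above.

How it is judged:
By the outcome, as a careful person would: the job done as asked, in the order asked, and still so for the second after the job is handed in, with the robot touching nothing.
It also fails if it takes over 54 s, if anything falls off the work surface, if the arm or the gripper's body presses on something with over 40 N, if the wrist force passes 120 N, or if a joint passes its speed limit or range.

ROBOT

A 6-joint arm with a two-finger parallel gripper is mounted at the origin on the work surface. World frame = base frame: x ahead of the robot, y to its left, z up, the work surface at z = 0. Lengths are in m, angles in rad, forces in N, time in s.
With the tool pointing down it reaches from about 0.375 to 0.9 m from the base axis. Payload 3.1 kg.
Tool frame: the origin (TCP) lies between the finger pads; the fingertips stand 8 mm ahead of it and the grasp point (between the pads) lies 11 mm behind it; z points along the fingers, y is the line along which they close (so a half turn about z gives the same grasp; the last joint's range is limited). The gripper opens to 85 mm and grips with 20 to 120 N. Pads are 22 mm wide; open, the fingers measure 114 mm over their backs; the gripper's body (76 mm by 85 mm) begins 54 mm behind the grasp point. The pads swing forward as they close: fully open they stand 13 mm farther back than shut.
Start: joints at [-1.383, 0.527, 1.433, -0, 1.181, -0.178], TCP at [0.224, -0.584, 0.239] pointing down, gripper open.
Joint ranges: [-3.08, 3.08], [-0.75, 2.2], [0.22, 2.44], [-1.43, 4.57], [0, 2.65], [-2.85, 2.85]. Speed limits (rad/s): [2.79, 2.79, 3.14, 3.14, 3.14, 3.14].

INTERFACE

Orientations are given as a unit quaternion [x, y, z, w].
In Python, from station import readout, cams, sign_off gives the robot as it stands.
- The arm moves only by the tool send_rows, never from a script. Its argument "commands" is text: rows parted by semicolons, each of 5 numbers parted by spaces: the finger opening in mm, from 0 to 85.4, then the shift along the tool's x, y, z each as a share of 0.02 m, from -1 to 1, then the turn about the tool's z as a share of 4 degrees, from -1 to 1. In form: grip dx dy dz spin; .... A call has 1 to 20 rows; each row shifts and turns the commanded pose from where the row before left it, along the tool's axes as they then stand; what a row does not reach is not made up. A row lasts 1/12 s, in which the tool goes at most 41.7 mm and 7.16 degrees, less where a joint would pass 70% of its speed; a pose out of reach is approached as far as the arm can. A call with a number of a shift or a turn outside -1 to 1 is refused whole. A call with a gripper value outside its range is refused whole. The fingers move at their own pace and stop on an object; "grip_force" is the grip in N (left out, the last holds). Time passes only in rows, so rows that do not move let the fingers close. It gives the time, the measured TCP pose, the force, the opening and the grip force at its end, in the units of the state.
- readout.sense(): the state, without advancing time (a new reading comes with each control period).
- cams.snapshot(name): name is "scene" or "top" or "wrist"; returns a dict with "pixels" (400x640x3 uint8, red, green, blue), "intrinsics" (3x3 intrinsics, pixels), "eye" and "rotation" of the camera in the world. Camera axes: x right, y down, z forward; pixel columns grow to the right and rows downward; lengths in m; the calibration is good to about 2 mm. A picture is of the moment at which its call begins. There is no depth.
- sign_off(): hands the job in; it is judged then, once.
The state is a dict: "t": time; "q": joint angles; "qd": joint speeds; "tau": joint torques, N m; "tcp_pos": TCP position; "tool_rot": TCP orientation; "force": force on the tool from outside, world axes, zero at the start; "ft_torque": the same for the moment, N m; "finger_gap": opening from 0.0 (shut) to 1.0 (fully open); "gripper_force": force on a finger pad.
Only numpy, scipy, OpenCV 4.12 (cv2) and the standard library are available. Lean on these libraries where they do the work, as an engineer would, in place of code of your own. Each camera call takes 0.05 s, during which the arm holds its last target. There are 200 camera calls.

## Working session

There is one attempt and no reset: what is moved stays moved. The work goes in short steps, Python scripts to look and compute and a tool call to move; the robot and the scene stay as the last step left them, time stands still between calls to the robot, and variables do not carry over. Pictures are saved under pics/ and viewed, at most 10 in all, crops included, and the job is handed in when it is done.

Besides the shell and the picture viewer there is one more tool, called as name(argument=value, ...), one argument or row to a line, values as JSON. send_rows: Moves the arm, as the interface text tells. Its arguments: {"type":"object","properties":{"commands":{"type":"string"},"grip_force":{"type":"number"}},"required":["commands"]}

```bash
mkdir -p pics
cat > h.py <<'E'
import numpy as np, cv2
from station import readout, cams, sign_off
def snap(n,f):
    s=cams.snapshot(n); cv2.imwrite(f'pics/{f}.png',s['pixels'][:,:,::-1]); np.savez(f'pics/{f}.npz',K=s['intrinsics'],e=s['eye'],R=s['rotation']); return s
def w(f,uv,z):
    d=np.load(f'pics/{f}.npz'); out=[]
    for u,v in uv:
        r=d['R']@np.linalg.inv(d['K'])@np.array([u,v,1.]); out.append(d['e']+r*(z-d['e'][2])/r[2])
    return np.array(out)
E
python3 - <<'E'
from h import *
for n in('top','scene'):
    s=snap(n,n+'0'); print(s['eye'],s['rotation'].round(2).tolist(),s['intrinsics'].tolist())
s=readout.sense();print(s['t'],s['tcp_pos'],s['tool_rot'],s['force'])
E
```

```text
[0.36436345 0.02675692 0.98618815] [-0.7, 0.71, -0.06, 0.07] [[435.5534032565106, 0.0, 310.01584649595515], [0.0, 435.5534032565106, 207.117301347069], [0.0, 0.0, 1.0]]
[0.77901589 0.41371023 0.69782655] [0.26, 0.91, -0.3, -0.09] [[384.6785224209506, 0.0, 314.98489917835957], [0.0, 384.6785224209506, 199.39163928180858], [0.0, 0.0, 1.0]]
0.1 [ 0.22347101 -0.58302703  0.23845766] [ 9.83320680e-01  1.81877840e-01 -4.53741951e-06 -9.44235529e-04] [-0.19543851  0.11415121 -0.24270214]
```

View pics/top0.png

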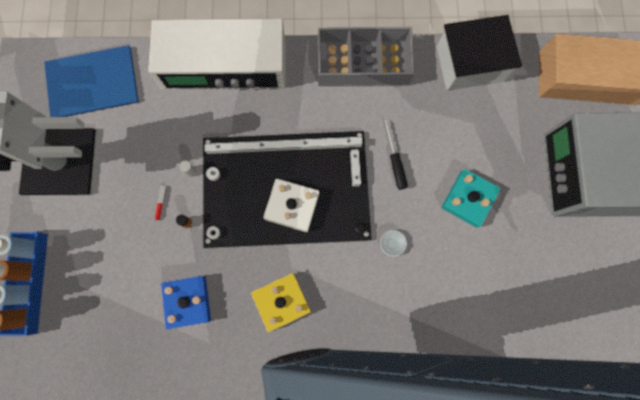

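View pics/scene0.png

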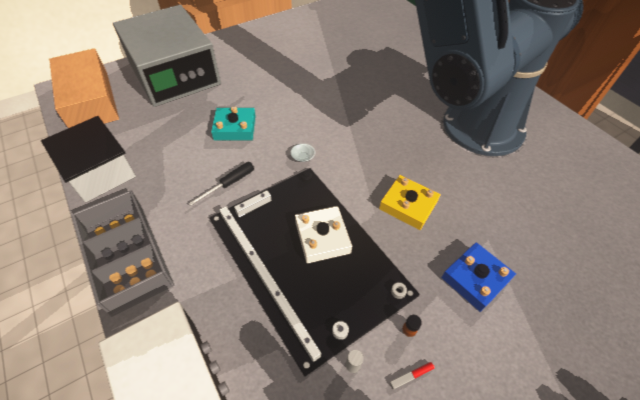

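The top view shows the plate at u 203–370, v 132–247, with the rail on its upper (far) side and the short bar at (355,167), which is the right, −y end. The puck is at (212,173), and the collar is probably at (212,232). The white cell is at (291,205). I'll enlarge this area for corners.

```bash
sed -i "s/^def w/from scipy.spatial.transform import Rotation as Ro\ndef w/; s/d\['R'\]@np/Ro.from_quat(d['R']).as_matrix()@np/" h.py
python3 - <<'E'
from h import *
im=cv2.imread('pics/top0.png')[120:260,190:390]
cv2.imwrite('pics/c1.png',cv2.resize(im,None,fx=4,fy=4,interpolation=cv2.INTER_CUBIC))
E
```

```text
(no output)
```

View pics/c1.png

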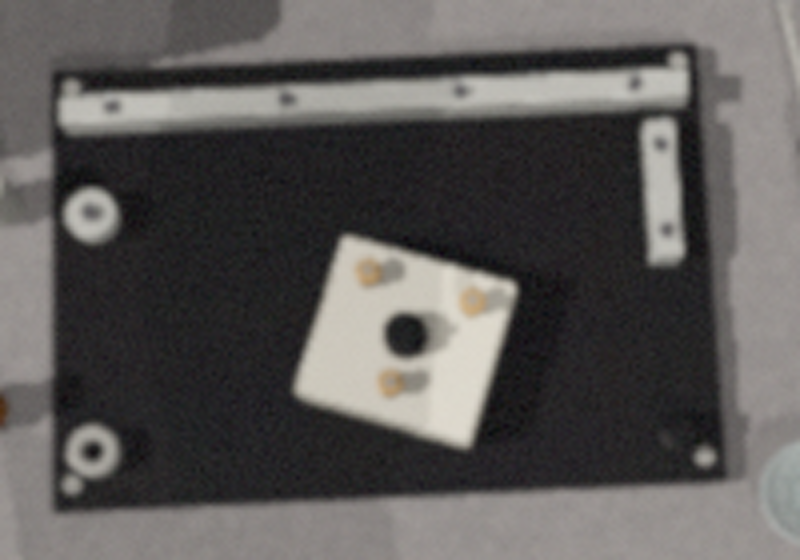

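The crop shows the cell's top corners at (343,234), (518,283), (471,446) and (295,390). The bar spans (642,118) to (684,262), the collar is at (92,450), and a dim black cap is near (672,435).

Run:
```python
from h import *
f=lambda L,z:w('top0',[(190+(a+.5)/4-.5,120+(b+.5)/4-.5) for a,b in L],z)
P=f([(57,72),(695,47),(725,478),(55,510)],.01);C=f([(343,234),(518,283),(471,446),(295,390)],.04)
B=f([(642,118),(676,117),(684,262),(648,265)],.032);R=f([(60,128),(690,106)],.021)
Rt=f([(60,121),(690,97)],.032)
for n,a in zip('PCBRr',(P,C,B,R,Rt)):
    print(n,a[:,:2].round(4).tolist(),a.mean(0).round(4), np.linalg.norm(a-np.roll(a,-1,0),axis=1).round(4))
x=np.array
c=P.mean(0)[:2]; d=P[0]-P[1]; th=np.arctan2(-d[0],d[1]); print('plate th(from y edge)',th)
for p,q in((P[3],P[2]),(P[0],P[3]),(P[1],P[2]),(R[0],R[1]),(B[0],B[3]),(B[1],B[2])):
    d=p-q; print(np.arctan2(d[1],d[0]), np.arctan2(-d[0],d[1]))
Rm=lambda t:np.array([[np.cos(t),-np.sin(t)],[np.sin(t),np.cos(t)]])
for n,a in zip('PCBRr',(P,C,B,R,Rt)): print(n,((a[:,:2]-c)@Rm(th)).round(4).tolist())
print('cap,collar',f([(672,435),(92,450)],.025))
im=cv2.imread('pics/top0.png')[205:245,335:375].astype(float)
cv2.imwrite('pics/c2.png',cv2.resize(np.clip(im*3,0,255).astype('uint8'),None,fx=10,fy=10,interpolation=cv2.INTER_CUBIC))
s=readout.sense();print(Ro.from_quat(s['tool_rot']).as_matrix().round(3))
```

```text
P [[0.712, 0.2803], [0.7242, -0.0949], [0.4698, -0.1045], [0.4545, 0.2717]] [0.5901 0.0881 0.01  ] [0.3754 0.2545 0.3765 0.2577]
C [[0.605, 0.1087], [0.5762, 0.0111], [0.4851, 0.0377], [0.5168, 0.1344]] [0.5458 0.073  0.04  ] [0.1018 0.0949 0.1018 0.0918]
B [[0.6738, -0.0608], [0.6742, -0.0802], [0.5893, -0.0824], [0.5877, -0.0621]] [ 0.6313 -0.0714  0.032 ] [0.0194 0.085  0.0203 0.0861]
R [[0.6742, 0.2744], [0.6844, -0.0896]] [0.6793 0.0924 0.021 ] [0.3642 0.3642]
r [[0.6748, 0.2717], [0.6861, -0.0885]] [0.6804 0.0916 0.032 ] [0.3604 0.3604]
plate th(from y edge) 0.03247655238676559
1.6116372152816996 0.040840888486802916
0.03342830639971799 -1.5373680203951787
0.03769868145443618 -1.5330976453404603
1.59880235757845 0.028006030783553303
0.016144241544393406 -1.5546520852505032
0.02636229418098089 -1.5444340326139157
P [[0.1281, 0.1881], [0.1281, -0.1873], [-0.1265, -0.1886], [-0.1296, 0.1879]]
C [[0.0155, 0.0201], [-0.0165, -0.0765], [-0.1066, -0.047], [-0.0718, 0.0486]]
B [[0.0788, -0.1515], [0.0786, -0.1709], [-0.0063, -0.1704], [-0.0073, -0.1501]]
R [[0.09, 0.1835], [0.0884, -0.1807]]
r [[0.0906, 0.1808], [0.0902, -0.1796]]
cap,collar [[ 0.49237732 -0.0738333   0.025     ]
 [ 0.48628876  0.24858     0.025     ]]
[[ 0.934  0.358 -0.   ]
 [ 0.358 -0.934  0.002]
 [ 0.    -0.002 -1.   ]]
```

View pics/c2.png

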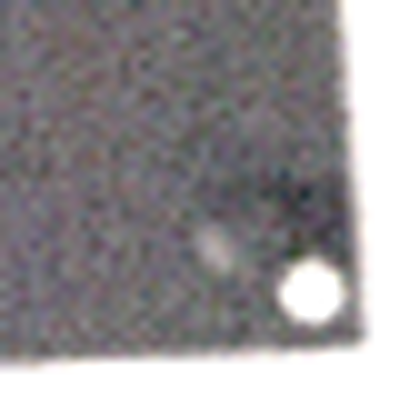

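The cap stays clear of the pushes. The cell is at world (0.546, 0.073), yaw ≈ −0.30. The plate is at (0.590, 0.088), yaw ≈ 0.033. I'll use the half-open gripper as a two-point pusher, starting by aligning it with the near face.

send_rows(
  commands="60 0 0 0 0.955;60 0 0 0 0.955;60 0 0 0 0.955;60 0 0 0 0.955;60 0 0 0 0.955;60 0 0 0 0.955;60 0 0 0 0.955;60 0 0 0 0.955;60 0 0 0 0.955;60 0 0 0 0.955",
)

```text
t: 0.93
tcp_pos: [0.2235, -0.5832, 0.2387]
tool_rot: [0.988, -0.152, -0.0, -0.001]
force: [0.3, -0.3, -0.7]
finger_gap: 0.703
gripper_force: 0.0
```

send_rows(
  commands="60 0.034 -0.9 0 0;60 0.034 -0.9 0 0;60 0.034 -0.9 0 0;60 0.034 -0.9 0 0;60 0.034 -0.9 0 0;60 0.034 -0.9 0 0;60 0.034 -0.9 0 0;60 0.034 -0.9 0 0;60 0.034 -0.9 0 0;60 0.034 -0.9 0 0;60 0.034 -0.9 0 0;60 0.034 -0.9 0 0;60 0.034 -0.9 0 0;60 0.034 -0.9 0 0;60 0.034 -0.9 0 0;60 0.034 -0.9 0 0;60 0.034 -0.9 0 0;60 0.034 -0.9 0 0;60 0.034 -0.9 0 0;60 0.034 -0.9 0 0",
)

```text
t: 2.6
tcp_pos: [0.3434, -0.2426, 0.2392]
tool_rot: [0.989, -0.15, -0.0, -0.0]
force: [-0.7, -0.0, -0.0]
finger_gap: 0.701
gripper_force: 0.0
```

send_rows(
  commands="60 0.034 -0.9 0 0;60 0.034 -0.9 0 0;60 0.034 -0.9 0 0;60 0.034 -0.9 0 0;60 0.034 -0.9 0 0;60 0.034 -0.9 0 0;60 0.034 -0.9 0 0;60 0.034 -0.9 0 0;60 0.034 -0.9 0 0;60 0.034 -0.9 0 0;60 0.034 -0.9 0 0;60 0.034 -0.9 0 0;60 0.034 -0.9 0 0;60 0.034 -0.9 0 0;60 0.034 -0.9 0 0;60 0.034 -0.9 0 0;60 0.034 -0.9 0 0;60 0.034 -0.9 0 0;60 0.034 -0.9 0 0;60 0 0 0 0",
)

```text
t: 4.27
tcp_pos: [0.4576, 0.0813, 0.2393]
tool_rot: [0.989, -0.149, 0.0, -0.001]
force: [0.0, -0.1, 0.2]
finger_gap: 0.698
gripper_force: 0.0
```

send_rows(
  commands="60 0 -0.88 0.5 0;60 0 0 1 0;60 0 0 1 0;60 0 0 1 0;60 0 0 1 0;60 0 0 1 0;60 0 0 1 0;60 0 0 1 0;60 0 0 1 0;60 0 0 1 0;60 0 0 0.5 0;60 0 0 0.5 0;60 0 0 0.25 0;60 0 0 0 0",
)

```text
t: 5.43
tcp_pos: [0.4619, 0.0956, 0.0238]
tool_rot: [0.989, -0.15, -0.001, 0.0]
force: [0.4, -0.6, 0.3]
finger_gap: 0.7
gripper_force: 0.0
```

Run:
```python
from h import *
snap('scene','s1'); print(readout.sense()['tcp_pos'],readout.sense()['force'])
im=cv2.imread('pics/s1.png')[130:330,230:480]
cv2.imwrite('pics/s1c.png',cv2.resize(im,None,fx=3,fy=3,interpolation=cv2.INTER_CUBIC))
```

```text
[0.46223538 0.09569151 0.02433493] [0.94909042 0.2819734  0.39429297]
```

View pics/s1c.png

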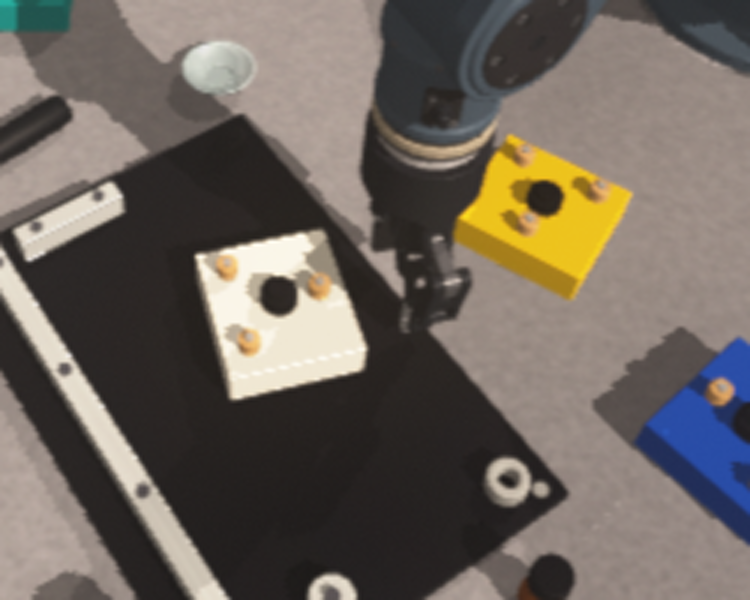

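Both fingers stand at the near edge, squared to the block's near face, with the block untouched at centre (278,295). Next I'll approach and push while turning.

send_rows(
  commands="60 0.3 0 0.14 0;60 0.3 0 0 0;60 0.3 0 0 0;60 0.2 0 0 0;60 0.15 0 0 0;60 0.15 0 0 0;60 0.15 0 0 0;60 0 0 0 0",
)

```text
t: 6.15
tcp_pos: [0.492, 0.0865, 0.0216]
tool_rot: [0.989, -0.15, -0.0, -0.0]
force: [0.8, -0.5, 0.3]
finger_gap: 0.702
gripper_force: 0.0
```

send_rows(
  commands="60 0.2 0.045 0 -0.22;60 0.2 0.045 0 -0.22;60 0.2 0.045 0 -0.22;60 0.2 0.045 0 -0.22;60 0.2 0.045 0 -0.22;60 0.2 0.045 0 -0.22;60 0.2 0.045 0 -0.22;60 0.2 0.045 0 -0.22;60 0.2 0.045 0 -0.22;60 0.2 0.045 0 -0.22;60 0.2 0.045 0 -0.22;60 0.2 0.045 0 -0.22",
)

```text
t: 7.15
tcp_pos: [0.5304, 0.0665, 0.0212]
tool_rot: [0.998, -0.057, -0.006, -0.0]
force: [-9.2, 0.6, 7.7]
finger_gap: 0.705
gripper_force: 4.5
```

Run:
```python
from h import *
snap('scene','s2')
im=cv2.imread('pics/s2.png')[130:330,200:450]
cv2.imwrite('pics/s2c.png',cv2.resize(im,None,fx=3,fy=3,interpolation=cv2.INTER_CUBIC))
```

```text
(no output)
```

View pics/s2c.png

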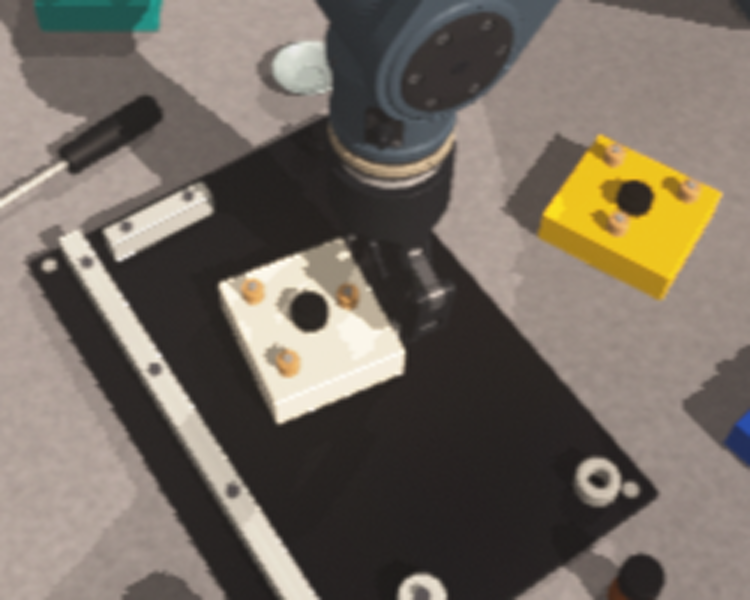

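The block is tracking the pusher, with its near face flush on the fingers. Its centre is at (308,310), and it is still turned slightly from the rail. Continuing.

send_rows(
  commands="60 0.2 0.04 -0.01 -0.21;60 0.2 0.04 -0.01 -0.21;60 0.2 0.04 -0.01 -0.21;60 0.2 0.04 -0.01 -0.21;60 0.2 0.04 -0.01 -0.21;60 0.2 0.04 -0.01 -0.21;60 0.2 0.04 -0.01 -0.21;60 0.2 0.04 0 -0.21;60 0.2 0.04 0 -0.21;60 0.15 0.02 0 -0.21",
)

```text
t: 8.03
tcp_pos: [0.5756, 0.0559, 0.023]
tool_rot: [1.0, 0.016, 0.0, 0.0]
force: [-2.0, -0.7, -1.9]
finger_gap: 0.706
gripper_force: 1.1
```

send_rows(
  commands="60 0.1 0 0 0;60 0.1 0 0 0",
)

```text
t: 8.2
tcp_pos: [0.5783, 0.0563, 0.023]
tool_rot: [1.0, 0.015, -0.001, 0.0]
force: [-4.9, -1.0, 0.9]
finger_gap: 0.702
gripper_force: 2.3
```

send_rows(
  commands="60 0.08 0 0 0;60 0.08 0 0 0;60 0 0 0 0",
)

```text
t: 8.45
tcp_pos: [0.5797, 0.0564, 0.023]
tool_rot: [1.0, 0.015, -0.003, -0.0]
force: [-6.3, -1.5, 3.1]
finger_gap: 0.703
gripper_force: 3.4
```

send_rows(
  commands="60 0.1 0 0 0;60 0.1 0 0 0;60 0 0 0 0",
)

```text
t: 8.7
tcp_pos: [0.5796, 0.0564, 0.023]
tool_rot: [1.0, 0.015, -0.007, -0.0]
force: [-13.9, -3.1, 10.0]
finger_gap: 0.702
gripper_force: 6.8
```

send_rows(
  commands="60 0.1 0 0 0;60 0.1 0 0 0;60 0 0 0 0",
)

```text
t: 8.95
tcp_pos: [0.5796, 0.0565, 0.023]
tool_rot: [1.0, 0.016, -0.011, -0.0]
force: [-20.7, -5.2, 15.5]
finger_gap: 0.704
gripper_force: 10.2
```

The block reached the rail: motion stopped at x=0.5796 and the force rose. Backing off, lifting, turning a quarter and going to its left face.

send_rows(
  commands="60 -0.5 0 0 0;60 -1 0 0 0;60 -0.5 0 -0.5 0;50 0 0 -1 0;40 0 0 -1 0;40 0 0 -1 0;40 0 0 -1 0;40 0 0 -1 -1;40 0 0 0 -1;40 0 0 0 -1;40 0 0 0 -1;40 0 0 0 -1;40 0 0 0 -1;40 0 0 0 -1;40 0 0 0 -1;40 0 0 0 -1;40 0 0 0 -1;40 0 0 0 -1;40 0 0 0 -1;40 0 0 0 -1",
)

```text
t: 10.62
tcp_pos: [0.5518, 0.0554, 0.1343]
tool_rot: [0.891, 0.453, 0.002, 0.001]
force: [0.4, 0.4, 0.5]
finger_gap: 0.466
gripper_force: 0.0
```

send_rows(
  commands="40 0 0 0 -1;40 0 0 0 -1;40 0 0 0 -1;40 0 0 0 -1;40 0 0 0 -1;40 0 0 0 -1;40 0 0 0 -1;40 0 0 0 -1;40 0 0 0 -1;40 0 0 0 -0.53;40 0 0 0 0",
)

```text
t: 11.53
tcp_pos: [0.5517, 0.0554, 0.1342]
tool_rot: [0.695, 0.719, 0.001, 0.002]
force: [-0.3, -0.2, -0.0]
finger_gap: 0.47
gripper_force: 0.0
```

Run:
```python
from h import *
print(readout.sense()['tcp_pos'],readout.sense()['q'])
snap('scene','s3')
cv2.imwrite('pics/s3c.png',cv2.resize(cv2.imread('pics/s3.png')[130:330,200:450],None,fx=3,fy=3,interpolation=cv2.INTER_CUBIC))
```

```text
[0.5516508  0.05543537 0.13419073] [-1.01524663e-01  5.79042864e-01  1.70901427e+00  2.76438668e-04
  8.49252418e-01 -1.34441669e-01]
```

View pics/s3c.png

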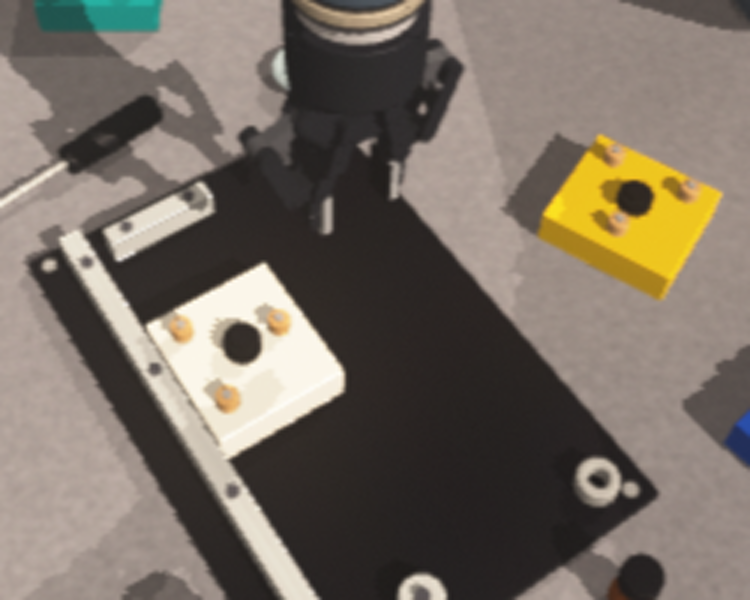

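The block now sits flush along the rail, with its centre at crop (242,342). Its left face runs from (343,373) to (228,441). I'll check that numerically.

Run:
```python
from h import *
c=np.array([.5901,.0881]);t=.0325;M=np.array([[np.cos(t),-np.sin(t)],[np.sin(t),np.cos(t)]])
a=w('s3',[(200+u/3,130+v/3) for u,v in((265,265),(343,373),(228,441),(147,325))],.04)[:,:2]
print(((a-c)@M).round(4)); b=w('s3',[(200+u/3,130+v/3) for u,v in((107,235),(205,183),(212,193),(117,244))],.032)[:,:2]; print(((b-c)@M).round(4))
p=c+M@[.040,.062]; T=readout.sense(); d=p-T['tcp_pos'][:2]; ph=1.6045
print(p,d, d@[np.cos(ph),np.sin(ph)], d@[np.sin(ph),-np.cos(ph)])
```

```text
[[-0.0002 -0.0753]
 [ 0.0007  0.0234]
 [ 0.086   0.0242]
 [ 0.0894 -0.0769]]
[[ 0.0776 -0.1626]
 [-0.0029 -0.1656]
 [-0.0027 -0.1548]
 [ 0.0752 -0.1518]]
[0.62806423 0.15136703] [0.07667226 0.0959574 ] 0.09331925911784052 0.07986222097523227
```

send_rows(
  commands="40 0.93 0.8 0 0;40 0.93 0.8 0 0;40 0.93 0.8 0 0;40 0.93 0.8 0 0;40 0.93 0.8 0 0;40 0 0 0 0;40 0 0 1 0;40 0 0 1 0;40 0 0 1 0;40 0 0 1 0;40 0 0 1 0;40 0 0 0.25 0;40 0 0 0.25 0;40 0 0 0 0",
)

```text
t: 12.75
tcp_pos: [0.6269, 0.1507, 0.0227]
tool_rot: [0.696, 0.718, -0.0, -0.0]
force: [-0.7, 0.3, 0.6]
finger_gap: 0.471
gripper_force: 0.0
```

send_rows(
  commands="40 -0.3 0 0 0;40 -0.3 0 0 0;40 -0.3 0 0 0;40 -0.2 0 0 0;40 -0.15 0 0 0;40 -0.15 0 0 0;40 -0.15 0 0 0;40 -0.15 0 0 0;40 -0.15 0 0 0",
)

```text
t: 13.5
tcp_pos: [0.6283, 0.1149, 0.0233]
tool_rot: [0.696, 0.718, 0.001, -0.0]
force: [0.2, 5.6, 1.6]
finger_gap: 0.469
gripper_force: 2.6
```

send_rows(
  commands="40 -0.2 0 0 0;40 -0.2 0 0 0;40 -0.2 0 0 0;40 -0.2 0 0 0;40 -0.2 0 0 0;40 -0.2 0 0 0;40 -0.2 0 0 0;40 -0.2 0 0 0;40 -0.2 0 0 0;40 -0.2 0 0 0;40 -0.2 0 0 0;40 -0.2 0 0 0;40 -0.2 0 0 0;40 -0.1 0 0 0;40 0 0 0 0",
)

```text
t: 14.75
tcp_pos: [0.63, 0.0604, 0.0232]
tool_rot: [0.696, 0.718, 0.0, -0.0]
force: [0.0, 3.6, 4.1]
finger_gap: 0.473
gripper_force: 2.0
```

send_rows(
  commands="40 -0.1 0 0 0;40 -0.1 0 0 0;40 -0.1 0 0 0;40 0 0 0 0",
)

```text
t: 15.08
tcp_pos: [0.6302, 0.0546, 0.0233]
tool_rot: [0.696, 0.718, 0.0, -0.0]
force: [-0.2, 4.2, 2.5]
finger_gap: 0.469
gripper_force: 2.3
```

send_rows(
  commands="40 -0.1 0 0 0;40 -0.1 0 0 0;40 -0.1 0 0 0;40 0 0 0 0",
)

```text
t: 15.42
tcp_pos: [0.6304, 0.0486, 0.0232]
tool_rot: [0.696, 0.718, 0.0, -0.0]
force: [-0.8, 4.6, 4.3]
finger_gap: 0.464
gripper_force: 2.4
```

send_rows(
  commands="40 -0.1 0 0 0;40 -0.1 0 0 0;40 0 0 0 0",
)

```text
t: 15.67
tcp_pos: [0.6304, 0.046, 0.0233]
tool_rot: [0.696, 0.718, 0.001, -0.001]
force: [-1.1, 8.9, 2.2]
finger_gap: 0.467
gripper_force: 4.6
```

send_rows(
  commands="40 -0.1 0 0 0;40 -0.1 0 0 0;40 0 0 0 0",
)

```text
t: 15.92
tcp_pos: [0.6301, 0.0458, 0.0233]
tool_rot: [0.696, 0.718, 0.003, -0.003]
force: [0.4, 21.1, 4.9]
finger_gap: 0.468
gripper_force: 10.3
```

send_rows(
  commands="40 -0.1 0 0 0;40 0 0 0 0",
)

```text
t: 16.08
tcp_pos: [0.63, 0.0457, 0.0233]
tool_rot: [0.696, 0.718, 0.003, -0.004]
force: [-0.3, 25.6, 4.7]
finger_gap: 0.474
gripper_force: 13.2
```

The block stopped against the bar and the force rose to 25 N. Retreating to look.

send_rows(
  commands="40 0.5 0 0 0;40 1 0 0 0;40 0.5 0 -0.5 0;40 0 0 -1 0;40 0 0 -1 0;40 0 0 -1 0;40 0 0 -1 0;40 0 0 -1 0;40 0.5 -1 0 0;40 0.5 -1 0 0;40 0.5 -1 0 0;40 0.5 -1 0 0;40 0 -1 0 0;40 0 -1 0 0;40 0 0 0 0",
)

```text
t: 17.33
tcp_pos: [0.5027, 0.1139, 0.1329]
tool_rot: [0.695, 0.719, -0.003, -0.002]
force: [-1.2, -0.3, -0.1]
finger_gap: 0.469
gripper_force: 0.0
```

Run:
```python
from h import *
print(readout.sense()['tcp_pos'],readout.sense()['tool_rot'])
snap('scene','s4')
cv2.imwrite('pics/s4c.png',cv2.resize(cv2.imread('pics/s4.png')[175:275,200:333],None,fx=6,fy=6,interpolation=cv2.INTER_CUBIC))
```

```text
[0.50272221 0.11387962 0.13292685] [ 0.69519297  0.7188142  -0.00285021 -0.00218135]
```

View pics/s4c.png

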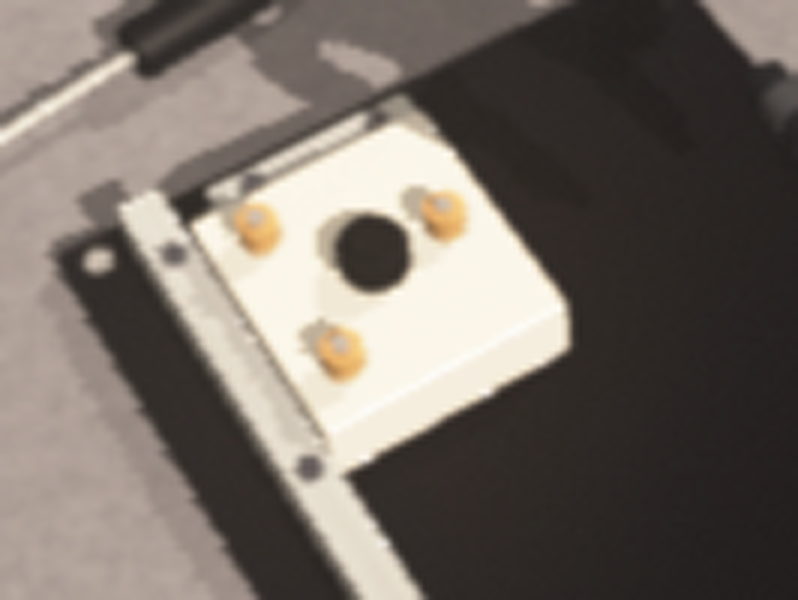

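The block (cap centre (372,252)) sits in the corner against both the rail and the bar. A light confirming push on the near face will make sure of the rail contact.

send_rows(
  commands="40 0 0 0 1;40 0 0 0 1;40 0 0 0 1;40 0 0 0 1;40 0 0 0 1;40 0 0 0 1;40 0 0 0 1;40 0 0 0 1;40 0 0 0 1;40 0 0 0 1;40 0 0 0 1;40 0 0 0 1;40 0 0 0 1;40 0 0 0 1;40 0 0 0 1;40 0 0 0 1;40 0 0 0 1;40 0 0 0 1;40 0 0 0 1;40 0 0 0 1",
)

```text
t: 19.05
tcp_pos: [0.5104, 0.1134, 0.1334]
tool_rot: [0.995, 0.101, 0.001, 0.0]
force: [-0.1, -0.0, -0.6]
finger_gap: 0.473
gripper_force: 0.0
```

send_rows(
  commands="40 0 0 0 1;40 0 0 0 1;40 0 0 0 0.5;40 0 0 0 0",
)

```text
t: 19.38
tcp_pos: [0.5103, 0.1135, 0.1333]
tool_rot: [1.0, 0.016, 0.001, 0.0]
force: [0.7, -0.4, 1.6]
finger_gap: 0.469
gripper_force: 0.0
```

Run:
```python
from h import *
c=np.array([.5901,.0881]);t=.0325;M=np.array([[np.cos(t),-np.sin(t)],[np.sin(t),np.cos(t)]])
T=readout.sense();m=Ro.from_quat(T['tool_rot']).as_matrix();print(np.arctan2(m[1,0],m[0,0]))
d=np.r_[c+M@[-.042,-.098],.0235]-T['tcp_pos'];print(m.T@d/.02)
```

```text
0.031249356772266985
[1.84014196 6.29297201 5.50022687]
```

send_rows(
  commands="40 0.26 0.9 0 0;40 0.26 0.9 0 0;40 0.26 0.9 0 0;40 0.26 0.9 0 0;40 0.26 0.9 0 0;40 0.26 0.9 0 0;40 0.26 0.9 0 0;40 0 0 0 0;40 0 0 1 0;40 0 0 1 0;40 0 0 1 0;40 0 0 1 0;40 0 0 1 0;40 0 0 0.5 0;40 0 0 0 0",
)

```text
t: 20.63
tcp_pos: [0.5475, -0.0103, 0.0209]
tool_rot: [1.0, 0.016, -0.002, -0.0]
force: [-0.3, 0.1, -0.8]
finger_gap: 0.465
gripper_force: 0.0
```

send_rows(
  commands="40 0.3 0 0 0;40 0.3 0 0 0;40 0.3 0 0 0;40 0.2 0 0 0;40 0.15 0 0 0;40 0.1 0 0 0;40 0.1 0 0 0;40 0 0 0 0",
)

```text
t: 21.3
tcp_pos: [0.578, -0.0098, 0.0231]
tool_rot: [1.0, 0.016, 0.0, 0.0]
force: [0.0, 0.1, -0.3]
finger_gap: 0.471
gripper_force: 0.0
```

send_rows(
  commands="40 0.1 0 0 0;40 0.1 0 0 0;40 0.1 0 0 0;40 0 0 0 0",
)

```text
t: 21.63
tcp_pos: [0.5816, -0.0093, 0.0227]
tool_rot: [1.0, 0.016, -0.002, -0.0]
force: [-4.8, -1.5, 4.2]
finger_gap: 0.467
gripper_force: 2.2
```

send_rows(
  commands="40 0.1 0 0 0;40 0.1 0 0 0;40 0 0 0 0",
)

```text
t: 21.88
tcp_pos: [0.5823, -0.0089, 0.0226]
tool_rot: [1.0, 0.016, -0.006, -0.001]
force: [-9.6, -1.2, 8.9]
finger_gap: 0.471
gripper_force: 5.1
```

send_rows(
  commands="40 0.1 0 0 0;40 0.1 0 0 0;40 0 0 0 0",
)

```text
t: 22.13
tcp_pos: [0.5822, -0.0088, 0.0226]
tool_rot: [1.0, 0.017, -0.01, -0.001]
force: [-17.2, -4.2, 13.7]
finger_gap: 0.472
gripper_force: 8.7
```

send_rows(
  commands="40 0.1 0 0 0;40 0.1 0 0 0;40 0 0 0 0",
)

```text
t: 22.38
tcp_pos: [0.5822, -0.0088, 0.0226]
tool_rot: [1.0, 0.017, -0.015, -0.001]
force: [-24.1, -6.5, 20.1]
finger_gap: 0.471
gripper_force: 12.3
```

It is firm on the rail. That push may have dragged the block slightly sideways, so I'll do one last light side push with a slight bias toward the rail.

send_rows(
  commands="40 -0.6 0 0 0;40 -1 0 0 0;40 -0.5 0 -0.5 0;40 0 0 -1 0;40 0 0 -1 0;40 0 0 -1 0;40 0 0 -1 0;40 0 0 -1 0;40 0 -1 0 0;40 0 -1 0 -1;40 0 0 0 -1;40 0 0 0 -1;40 0 0 0 -1;40 0 0 0 -1;40 0 0 0 -1;40 0 0 0 -1;40 0 0 0 -1;40 0 0 0 -1;40 0 0 0 -1;40 0 0 0 -1",
)

```text
t: 24.05
tcp_pos: [0.5532, 0.0295, 0.1337]
tool_rot: [0.92, 0.391, 0.001, 0.001]
force: [1.4, -0.3, 0.6]
finger_gap: 0.467
gripper_force: 0.0
```

send_rows(
  commands="40 0 0 0 -1;40 0 0 0 -1;40 0 0 0 -1;40 0 0 0 -1;40 0 0 0 -1;40 0 0 0 -1;40 0 0 0 -1;40 0 0 0 -1;40 0 0 0 -1;40 0 0 0 -1;40 0 0 0 -1;40 0 0 0 -0.5;40 0 0 0 0",
)

```text
t: 25.13
tcp_pos: [0.5531, 0.0295, 0.1337]
tool_rot: [0.696, 0.718, 0.001, 0.001]
force: [-0.6, 0.9, -0.6]
finger_gap: 0.468
gripper_force: 0.0
```

Run:
```python
from h import *
T=readout.sense();m=Ro.from_quat(T['tool_rot']).as_matrix();print(np.arctan2(m[1,0],m[0,0]),T['tcp_pos'])
print(m.T@(np.r_[.629,.075,.0235]-T['tcp_pos'])/.02)
```

```text
1.6032591582606701 [0.553145   0.02948414 0.13371859]
[2.15256459 3.85164971 5.51958222]
```

send_rows(
  commands="40 0.54 0.96 0 0;40 0.54 0.96 0 0;40 0.54 0.96 0 0;40 0.54 0.96 0 0;40 0 0 0 0;40 0 0 1 0;40 0 0 1 0;40 0 0 1 0;40 0 0 1 0;40 0 0 1 0;40 0 0 0.5 0;40 0 0 0 0",
)

```text
t: 26.13
tcp_pos: [0.6257, 0.075, 0.0207]
tool_rot: [0.696, 0.718, -0.002, -0.002]
force: [-0.9, -0.1, -0.4]
finger_gap: 0.473
gripper_force: 0.0
```

send_rows(
  commands="40 -0.3 0 0 0;40 -0.3 0 0 0;40 -0.3 0 0 0;40 -0.2 0 0 0;40 -0.1 0 0 0;40 -0.1 0 0 0;40 0 0 0 0",
)

```text
t: 26.72
tcp_pos: [0.6287, 0.0485, 0.0233]
tool_rot: [0.696, 0.718, 0.0, 0.0]
force: [0.1, -0.5, 0.2]
finger_gap: 0.47
gripper_force: 0.0
```

send_rows(
  commands="40 -0.1 0 0 0;40 -0.1 0.05 0 0;40 0 0 0 0",
)

```text
t: 26.97
tcp_pos: [0.6288, 0.0461, 0.023]
tool_rot: [0.696, 0.718, -0.0, -0.001]
force: [-1.8, 3.0, 2.6]
finger_gap: 0.472
gripper_force: 1.7
```

send_rows(
  commands="40 -0.1 0.05 0 0;40 -0.1 0.05 0 0;40 0 0 0 0",
)

```text
t: 27.22
tcp_pos: [0.6289, 0.046, 0.023]
tool_rot: [0.696, 0.718, 0.0, -0.004]
force: [-4.4, 14.5, 5.9]
finger_gap: 0.47
gripper_force: 7.3
```

send_rows(
  commands="40 -0.1 0.03 0 0;40 -0.05 0.03 0 0;40 0 0 0 0",
)

```text
t: 27.47
tcp_pos: [0.6289, 0.0459, 0.0231]
tool_rot: [0.696, 0.718, 0.001, -0.006]
force: [-6.0, 21.6, 8.9]
finger_gap: 0.465
gripper_force: 11.3
```

It is solid on both faces, and the contact position is the same as before. Backing straight off.

send_rows(
  commands="40 0.3 0 0 0;40 0.6 0 0 0;40 1 0 0 0;40 0.5 0 -0.5 0;40 0 0 -1 0;40 0 0 -1 0;40 0 0 -1 0;40 0 0 -1 0;40 0 0 -1 0;40 1 -1 0 0;40 1 -1 0 0;40 1 -1 0 0;40 1 -1 0 0;40 0 -1 0 0;40 0 -1 0 0;40 0 0 0 0",
)

```text
t: 28.8
tcp_pos: [0.504, 0.1627, 0.1331]
tool_rot: [0.695, 0.719, -0.002, -0.002]
force: [-0.9, 0.3, -0.1]
finger_gap: 0.471
gripper_force: 0.0
```

Run:
```python
from h import *
snap('scene','s5')
cv2.imwrite('pics/s5c.png',cv2.resize(cv2.imread('pics/s5.png')[150:350,180:440],None,fx=3,fy=3,interpolation=cv2.INTER_CUBIC))
```

```text
(no output)
```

View pics/s5c.png

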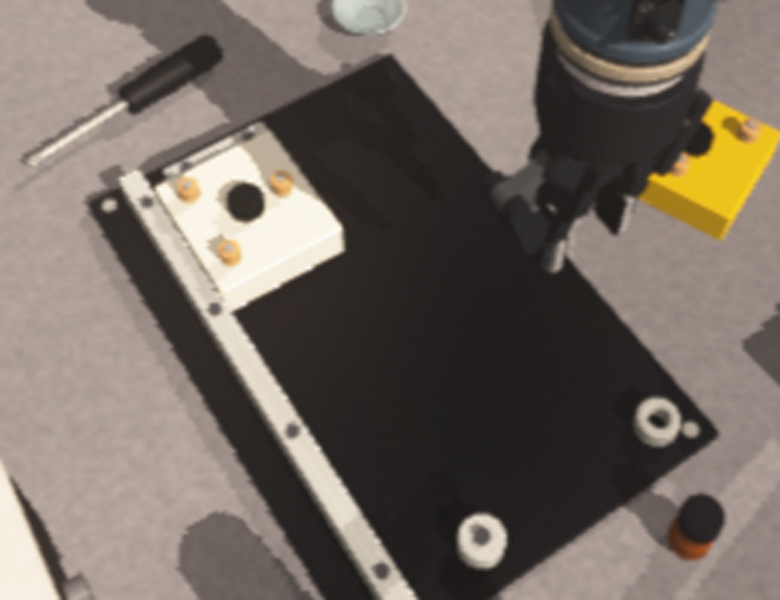

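The block (cap at (245,202)) is square in the corner against the rail and the bar. The collar, vial, dish and driver haven't moved, and the arm is clear.

```bash
python3 -c "
from station import sign_off
print(sign_off())"
```

```text
the job is handed in; nothing more can be done
None
```

The white cell block is pushed home in the corner, flush against the long rail and the short bar as far as the last picture and the push forces show, and the job is handed in at about 29 s of the 54 s allowed.

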